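# Raise the booth sash to its mark and push the painted roundel in to dry

### The arm

A 6-joint arm with a two-finger parallel gripper is mounted at the origin on the work surface. World frame = base frame: x ahead of the robot, y to its left, z up, the work surface at z = 0. Lengths are in m, angles in rad, forces in N, time in s.
With the tool pointing down it reaches from about 0.35 to 0.975 m from the base axis. Payload 4.9 kg.
Tool frame: the origin (TCP) lies on the front face of the gripper's body, between the roots of the fingers; the fingertips stand ctrl.tip_extent ahead of it and the grasp point (between the pads) lies 54 mm ahead of it (ctrl.tip_extent is the distance from the TCP to the fingertips, in m); z points along the fingers, y is the line along which they close (so a half turn about z gives the same grasp; the last joint's range is limited). The gripper opens to 85 mm and grips with 20 to 120 N. Pads are 22 mm wide; open, the fingers measure 114 mm over their backs; the gripper's body (76 mm by 85 mm) begins 54 mm behind the grasp point. The pads swing forward as they close: fully open they stand 13 mm farther back than shut.
Start: joints at [0.995, 0.053, 1.613, -0, 1.476, -0.119], TCP at [0.276, 0.561, 0.304] pointing down, gripper open.
Joint ranges: [-3.01, 3.01], [-1.01, 2.22], [0.06, 2.58], [-1.02, 4.17], [0.09, 2.62], [-3.14, 3.14]. Speed limits (rad/s): [2.57, 2.57, 3.14, 3.14, 3.14, 3.14].

### API

Orientations are given as a rotation vector (axis times angle).
In Python, from station import ctrl gives the robot as it stands.
- The arm moves only by the tool apply_moves, never from a script. Its argument "rows" is one flat list of numbers, 6 for each row, row after row: the shift along the tool's x, y, z normalised to -1 to 1, where 1 is 0.6 m, then the turn, a rotation vector about the tool's x, y, z normalised to -1 to 1, where 1 is 90 degrees. A call has 1 to 20 rows; each row is the pose to reach, as a shift and turn from the pose commanded when the call began, along the tool's axes at that moment; what a row does not reach only later rows make up. A row lasts 1/10 s, in which the tool goes at most 50 mm and 8.59 degrees, less where a joint would pass 70% of its speed; a pose out of reach is approached as far as the arm can. A call with a number of a shift or a turn outside -1 to 1 is refused whole. A call with a gripper value outside its range is refused whole. "grip" is the opening, from 0 (shut) to 1 (fully open), set as the call begins (left out, the last holds). The fingers move at their own pace and stop on an object; "grip_force" is the grip in N (left out, the last holds). Time passes only in rows, so rows that repeat a pose let the fingers close. It gives the time, the measured TCP pose, the force, the opening and the grip force at its end, in the units of the state.
- ctrl.get_obs(): the state, without advancing time (a new reading comes with each control period).
- ctrl.get_image(name): name is "side" or "top"; returns (picture, depth): 400x640x3 uint8, blue, green, red; 400x640 float32, m along the optical axis (not along the pixel's ray), 0 where there is no reading.
- ctrl.camera_model(name): a dict with "mtx" (3x3 intrinsics, pixels), "R" (3x3) and "t" (3): a world point X has camera coordinates R X + t. Camera axes: x right, y down, z forward; pixel columns grow to the right and rows downward; lengths in m; the calibration is good to about 2 mm. A picture is of the moment at which its call begins. camera_model takes no time and is no camera call.
- ctrl.finish_job(): hands the job in; it is judged then, once.
The state is a dict: "t": time; "q": joint angles; "dq": joint speeds; "effort": joint torques, N m; "tool_pos": TCP position; "tool_rot": TCP orientation; "contact_force": force on the tool from outside, world axes, zero at the start; "wrist_torque": the same for the moment, N m; "opening": finger opening in m; "grip_force": force on a finger pad.
Only numpy, scipy, OpenCV 4.12 (cv2) and the standard library are available. Lean on these libraries where they do the work, as an engineer would, in place of code of your own. Each camera call takes 0.05 s, during which the arm holds its last target. There are 200 camera calls.

### The job

Push the extraction booth's sash up from under its edge until the pointer bar on the sash is level with the pointer of the clamp on the post, and leave it standing there. Then push the stand with the painted glass roundel along the bench, under the raised sash, until its base stands square against the rubber bumper at the back of the booth, still upright. Leave the glass palette slab and the little jar where they are.

Things in the scene. Friction and masses are not known exactly. Their poses are not given: they have to be found in the camera images.
- booth: Extraction booth fixed on the bench: two aluminium posts 430 high (30 deep, 26 wide, centred at y = +245 and -245), head bar on top, clear side cheeks 300 high behind the posts, open top, no floor, 484 wide inside, a grey box 140 high across the back. Origin: on the bench, in the plane of posts and sash, mid-width. x points into the booth, away from the robot; y left; z up. Its yaw varies.
- bumper (a point): Middle of the front face of the rubber bumper strip, at x = 95, y = 0, height 22 in the booth's frame; the face is flat, lies across the booth (460 long, from height 10 to 35) and looks towards the robot.
- sash: Clear framed panel, 446 wide, 14 thick, sliding up and down between the posts (175 travel). Origin: the booth's origin when fully down, rising with it (starts 0 to 40 up); bottom edge 88, top edge 230 above its origin. Spring-balanced and held by friction: stays where left; takes roughly 2 to 8 N to push up, differing between runs.
- rail: Black push rail under the sash edge on sprung pins: 420 long across the booth, 38 deep, 14 thick, from x = -45 to -7 in the booth's frame. Origin: as the sash's when it hangs free; flat underside 70, top 84 above it. Pushed up, it first gives some 2 to 10 (about 0.6 N per mm) before the sash moves; when let go it springs back down and the sash stays.
- rail_edge (a point): Middle of the rail's lower edge on the robot's side (x = -45, y = 0 in the booth's frame); its height is that of the rail's underside.
- sash_pointer (a point): Outer end of the dark steel pointer bar (8 thick) on the sash, which crosses in front of the right-hand post and ends beside it (y = -305 in the booth's frame), 150 above the sash's origin; rises with the sash.
- mark_pointer (a point): Inner end of the like steel pointer (8 thick) of the black clamp on the right-hand post: the height mark. The pointer is the lower, inward-turned end of a hooked bar whose upper arm joins the clamp 35 higher; level, the two pointers meet end to end, 6 apart. It stays where it is, 65 to 150 above the sash's pointer at the start.
- stand: The stand: a wooden base block 80 deep (x), 110 wide (y), 34 high, with an upright amber glass disc of 86 diameter in four pegs, 120 high in all, 0.45 kg, loose on the bench in front of the left or the right half of the booth, about 105 to 135 before the sash plane. Origin: centre of its underside. x points to the booth, within about 10 degrees; z up.
- stand_front (a point): Middle of the base block's front face (the one towards the booth), 17 above the bench.
- stand_back (a point): Middle of the base block's back face (the one towards the robot, to be pushed), 17 above the bench.
- slab: Clear glass palette slab 100 x 100 x 8 with black paint on it, loose on the bench in front of the other half of the booth. Origin: centre of its underside. To be left alone.
- jar: Small closed jar, 34 diameter, 50 high, loose on the bench inside the booth near the middle. Origin: centre of its underside. To be left alone.

How it is judged:
On the way:
1. the sash's pointer is level with the clamp's pointer (within 7 mm), the robot has let go of the sash, and the stand is still in front of the booth (z of sash_pointer in the frame of mark_pointer between -0.007 and 0.007 m and contact force between each of the arm, the fingers and sash below 0.2 N and x of stand_front in the frame of booth below 0 m), for 0.3 s.
At the end, for the whole second after the job is handed in: The sash's pointer is within 7 mm of the height of the clamp's pointer; the stand is upright and at rest in the booth with the middle of its front face within 7 mm of the bumper and square to it within 0.1 rad (z of sash_pointer in the frame of mark_pointer between -0.007 and 0.007 m and x of stand_front in the frame of booth between 0.088 and 0.1 m and y of stand_front in the frame of booth between -0.225 and 0.225 m and angle between the x axis of stand and the x axis of booth, either way round below 0.1 rad and angle between stand's own z axis and vertical below 0.05 rad and linear speed of stand below 0.01 m/s); the robot touches nothing.
It fails at once if the stand is tipped by more than 0.35 rad (angle between stand's own z axis and vertical above 0.35 rad).
It fails at once if the palette slab is moved by more than 25 mm (distance of slab from where it was at the start of the episode above 0.025 m).
It fails at once if the jar is moved by more than 25 mm (distance of jar from where it was at the start of the episode above 0.025 m).
It also fails if it takes over 64 s, if anything falls off the work surface, if the arm or the gripper's body presses on something with over 40 N, if the wrist force passes 120 N, or if a joint passes its speed limit or range.

## Working session

There is one attempt and no reset: what is moved stays moved. The work goes in short steps, Python scripts to look and compute and a tool call to move; the robot and the scene stay as the last step left them, time stands still between calls to the robot, and variables do not carry over. Pictures are saved under pics/ and viewed, at most 10 in all, crops included, and the job is handed in when it is done.

Besides the shell and the picture viewer there is one more tool, called as name(argument=value, ...), one argument or row to a line, values as JSON. apply_moves: Moves the arm, as the interface text tells. Its arguments: {"type":"object","properties":{"rows":{"type":"array","items":{"type":"number"}},"grip":{"type":"number"},"grip_force":{"type":"number"}},"required":["rows"]}

```bash
mkdir -p pics; ls; cat > h.py <<'E'
import numpy as np, cv2
from station import ctrl
from scipy.spatial.transform import Rotation as Ro
def snap(n,tag):
    im,d=ctrl.get_image(n); cv2.imwrite(f'pics/{tag}.png',im); np.save(f'pics/{tag}.npy',d); return im,d
def px(n,X):
    c=ctrl.camera_model(n); p=c['mtx']@(c['R']@np.array(X,float)+c['t']); return p[:2]/p[2]
def dep(n,d,u,v,r=1):
    c=ctrl.camera_model(n); w=d[v-r:v+r+1,u-r:u+r+1]; z=np.median(w[w>0])
    return c['R'].T@(z*np.linalg.inv(c['mtx'])@[u,v,1]-c['t'])
def ray(n,u,v):
    c=ctrl.camera_model(n); return -c['R'].T@c['t'], c['R'].T@np.linalg.inv(c['mtx'])@[u,v,1]
def atz(n,u,v,z):
    o,r=ray(n,u,v); return o+r*(z-o[2])/r[2]
def tri(a,b):
    A=[];B=[]
    for n,u,v in (a,b):
        o,r=ray(n,u,v); r/=np.linalg.norm(r); P=np.eye(3)-np.outer(r,r); A.append(P);B.append(P@o)
    A=np.vstack(A);B=np.hstack(B); X=np.linalg.lstsq(A,B,rcond=None)[0]; return X,np.linalg.norm(A@X-B)
E
python3 - <<'E'
from h import *
for n in('side','top'):
    snap(n,n+'0'); c=ctrl.camera_model(n); print(n,c['mtx'],c['R'],-c['R'].T@c['t'])
o=ctrl.get_obs(); print(o,ctrl.tip_extent)
print(Ro.from_rotvec(o['tool_rot']).as_matrix())
E
```

```text
pics
side [[381.38223876   0.         318.86405901]
 [  0.         381.38223876 198.5183095 ]
 [  0.           0.           1.        ]] [[ 0.55604165 -0.83113892  0.00507849]
 [-0.55855248 -0.37818897 -0.73823589]
 [ 0.6154972   0.4076533  -0.67452352]] [ 0.15220619 -0.39003033  0.64338919]
top [[478.84807965   0.         317.84579863]
 [  0.         478.84807965 207.41280231]
 [  0.           0.           1.        ]] [[ 0.01448274 -0.9998529  -0.00918888]
 [-0.99136544 -0.01316079 -0.13046594]
 [ 0.13032582  0.01099905 -0.99141021]] [ 0.53604666 -0.07517647  0.98392311]
{'t': 0.1, 'q': array([ 9.95006612e-01,  5.32939201e-02,  1.61412570e+00, -7.39102544e-06,
        1.47599612e+00, -1.19009648e-01]), 'dq': array([ 2.76181038e-05, -4.38688750e-04, -2.89831749e-03, -3.12257418e-04,
       -7.27881475e-04,  2.35570319e-03]), 'effort': array([ 7.04856120e-04, -3.94903636e+01, -3.71363854e+01, -1.05410529e-04,
        3.85225634e-03,  5.29403039e-06]), 'tool_pos': array([0.27544018, 0.56056727, 0.30280244]), 'tool_rot': array([-7.11146616e-01, -3.05941361e+00,  2.69603251e-03]), 'contact_force': array([ 0.24066249, -0.12064132,  0.26287952]), 'wrist_torque': array([ 0.03603473, -0.02184791, -0.0084993 ]), 'grip_force': 0.0, 'opening': 0.0855416405040605} 0.0726
[[-8.97477542e-01  4.41059054e-01 -9.86494243e-04]
 [ 4.41060108e-01  8.97476256e-01 -1.53314298e-03]
 [ 2.09148567e-04 -1.81106465e-03 -9.99998338e-01]]
```

View pics/side0.png

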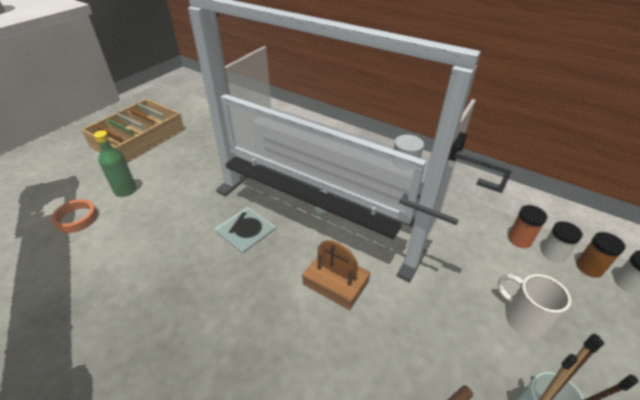

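View pics/top0.png

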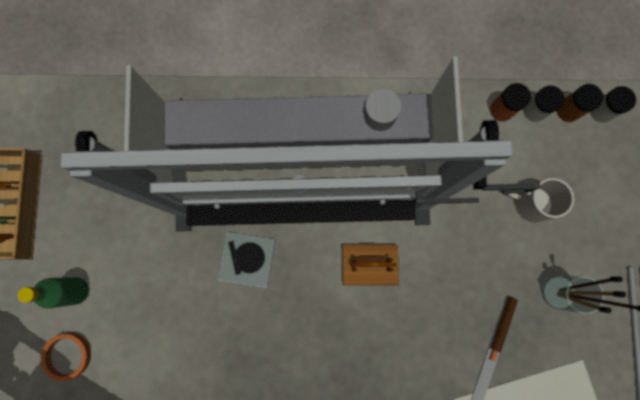

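The side view shows the sash, its pointer tip at about (455,219), the clamp hook at about (500,187), the stand at (336,275) in front of the right half and the slab at (245,228). The top view shows the stand at (370,265) and the rail between (187,213) and (415,210). I'll enlarge both views.

```bash
python3 - <<'E'
from h import *
def crop(t,x,y,w,h,s,o):
    im=cv2.imread(f'pics/{t}.png')[y:y+h,x:x+w]; im=cv2.convertScaleAbs(im,alpha=1.5,beta=10)
    im=cv2.resize(im,None,fx=s,fy=s,interpolation=cv2.INTER_CUBIC)
    for k in range(0,w,20): cv2.putText(im,str(x+k),(k*s,8),0,.3,(0,255,255)); cv2.line(im,(k*s,10),(k*s,14),(0,255,255))
    for k in range(0,h,20): cv2.putText(im,str(y+k),(0,k*s+4),0,.3,(0,255,255)); cv2.line(im,(20,k*s),(24,k*s),(0,255,255))
    cv2.imwrite(f'pics/{o}.png',im)
crop('side0',290,130,230,190,3,'c1')
crop('top0',320,140,220,160,3,'c2')
E
```

```text
(no output)
```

View pics/c1.png

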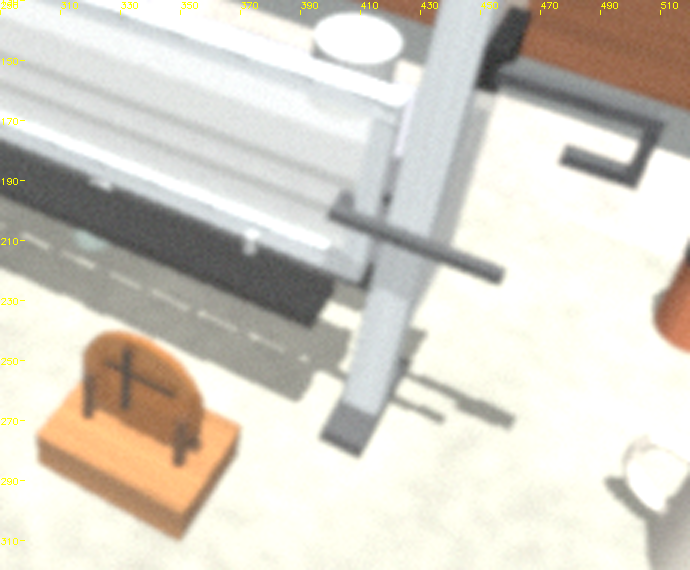

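View pics/c2.png

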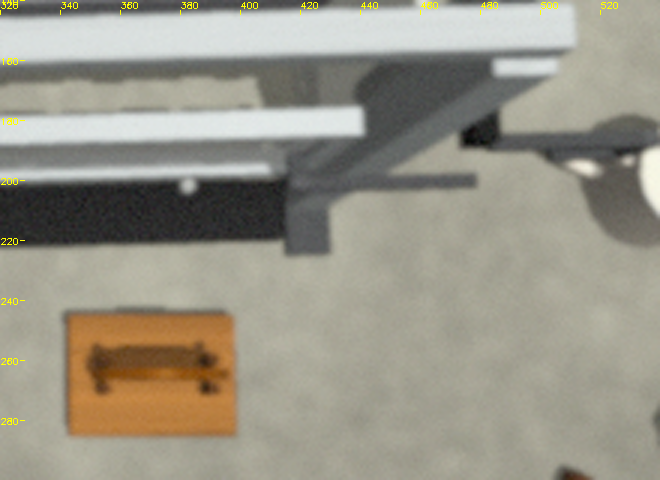

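```bash
python3 - <<'E'
from h import *
np.set_printoptions(precision=4,suppress=True)
ds=np.load('pics/side0.npy'); dt=np.load('pics/top0.npy')
print('sp tri',tri(('side',457,221.5),('top',478.5,200.5)))
print('sp dep',dep('side',ds,454,220),dep('top',dt,475,200))
for uv in((479,183),(482,184),(486,185)): print('mk',dep('side',ds,*uv,r=0))
print('railR tri',tri(('side',394.3,238.5),('top',415,220)))
for u in(195,230,270,310,350,390,410): print('rail top',dep('top',dt,u,213))
# front edge of rail in top view by depth
for u in (200,250,300,350,400):
    col=dt[200:240,u]; print(u,np.round(col[8:30],3).tolist())
for u,v in((342.7,244.5),(397.5,244.5),(397.8,285),(342.8,285)): print('stand top corner',atz('top',u,v,.034))
for u,v in((345,248),(394,248),(394,281),(346,281)): print('st dep',dep('top',dt,u,v))
for u,v in((222,236),(273,240),(266,286),(219,280)): print('slab',atz('top',u,v,.008))
hsv=cv2.cvtColor(cv2.imread('pics/top0.png'),cv2.COLOR_BGR2HSV)
m=((hsv[...,0]<20)&(hsv[...,1]>110)).astype('u1'); m[:230]=0;m[300:]=0;m[:,:330]=0;m[:,410:]=0
p=np.argwhere(m)[:,::-1].astype('f4'); print(cv2.minAreaRect(p))
b=cv2.boxPoints(cv2.minAreaRect(p)); print(b,[atz('top',*q,.034) for q in b])
E
```

```text
sp tri (array([ 0.6566, -0.3366,  0.182 ]), np.float64(0.0008350727248138953))
sp dep [ 0.6555 -0.3308  0.1831] [ 0.6571 -0.3303  0.185 ]
mk [ 0.653  -0.3475  0.2744]
mk [ 0.6542 -0.3518  0.2736]
mk [ 0.6542 -0.3576  0.2743]
railR tri (array([ 0.6304, -0.2444,  0.1052]), np.float64(0.00044360292111027147))
rail top [0.6371 0.1597 0.1135]
rail top [0.638  0.0954 0.1134]
rail top [0.6391 0.0221 0.1127]
rail top [ 0.6398 -0.0513  0.1145]
rail top [ 0.6409 -0.1245  0.1141]
rail top [ 0.6419 -0.1975  0.114 ]
rail top [ 0.6422 -0.2337  0.1154]
200 [0.8790000081062317, 0.8799999952316284, 0.8790000081062317, 0.878000020980835, 0.878000020980835, 0.8790000081062317, 0.8769999742507935, 0.878000020980835, 0.8790000081062317, 0.8769999742507935, 0.8740000128746033, 0.8730000257492065, 0.875, 0.8769999742507935, 0.875, 0.8740000128746033, 0.8759999871253967, 0.8799999952316284, 0.9869999885559082, 0.9860000014305115, 0.9879999756813049, 0.9860000014305115]
250 [0.8790000081062317, 0.8790000081062317, 0.878000020980835, 0.8790000081062317, 0.8799999952316284, 0.8769999742507935, 0.87699997425079
[... 1453 characters left out ...]
143051147, 0.984000027179718, 0.9829999804496765]
stand top corner [ 0.5875 -0.1149  0.034 ]
stand top corner [ 0.589  -0.2232  0.034 ]
stand top corner [ 0.5099 -0.2233  0.034 ]
stand top corner [ 0.5083 -0.1157  0.034 ]
st dep [ 0.5806 -0.1194  0.0356]
st dep [ 0.5819 -0.216   0.036 ]
st dep [ 0.5176 -0.2158  0.0343]
st dep [ 0.5162 -0.1218  0.0363]
slab [0.6028 0.1306 0.008 ]
slab [0.5961 0.0261 0.008 ]
slab [0.5033 0.0378 0.008 ]
slab [0.5139 0.1331 0.008 ]
((370.0, 264.0), (40.0, 56.0), 90.0)
[[342. 244.]
 [398. 244.]
 [398. 284.]
 [342. 284.]] [array([ 0.5885, -0.1135,  0.034 ]), array([ 0.59  , -0.2242,  0.034 ]), array([ 0.5119, -0.2237,  0.034 ]), array([ 0.5102, -0.1141,  0.034 ])]
```

```bash
python3 - <<'E'
from h import *
np.set_printoptions(precision=4,suppress=True)
ds=np.load('pics/side0.npy'); dt=np.load('pics/top0.npy')
def cloud(n,d):
    c=ctrl.camera_model(n); v,u=np.nonzero(d>0); z=d[v,u]
    P=(np.linalg.inv(c['mtx'])@np.vstack([u,v,np.ones_like(u)])*z).T-c['t']; return P@c['R'],u,v
P,u,v=cloud('top',dt)
# rail front edge: depth jump per column
E=[]
for c in range(195,410):
    col=dt[212:232,c]; k=np.argmax(np.diff(col)>.06)+212
    if (np.diff(col)>.06).any(): E.append(atz('top',c,k+.5,.1))
E=np.array(E); f=np.polyfit(E[:,1],E[:,0],1); r=E[:,0]-np.polyval(f,E[:,1]); k=abs(r)<.003; f=np.polyfit(E[k,1],E[k,0],1)
print('rail front x=',f,k.sum(),r.std(),E[:,1].min(),E[:,1].max())
# rail ends
m=(abs(P[:,2]-.113)<.006)&(v>203)&(v<226); q=P[m]; print('rail y ext',q[:,1].min(),q[:,1].max(),q[:,2].mean())
# head bar
m=(P[:,2]>.40); q=P[m][:,:2]; print('head',q.min(0),q.max(0),P[m][:,2].mean(),len(q)); print(cv2.minAreaRect(q.astype('f4')))
# jar
m=(P[:,2]>.03)&(P[:,2]<.07)&(P[:,0]>.66)&(P[:,0]<.8)&(abs(P[:,1]+.04)<.2); print('jar',P[m].shape, P[m].mean(0) if m.any() else 0, u[m].mean(),v[m].mean())
P2,u2,v2=cloud('side',ds)
m=(P2[:,2]>.03)&(P2[:,2]<.07)&(P2[:,0]>.67)&(P2[:,0]<.76)&(abs(P2[:,1]+.04)<.2);print('jar s',m.sum(),P2[m].min(0),P2[m].max(0),np.median(P2[m],0))
# grey box front / top
m=(abs(P[:,2]-.14)<.006)&(P[:,0]>.7)&(abs(P[:,1])<.25); q=P[m]; 
for y in(-.2,-.1,0,.1): s=q[abs(q[:,1]-y)<.02]; print('box front',y,s[:,0].min() if len(s) else None)
E
python3 -c "
import cv2;im=cv2.imread('pics/top0.png')[140:210,250:350];cv2.imwrite('pics/c3.png',cv2.resize(cv2.convertScaleAbs(im,alpha=1.5),None,fx=6,fy=6,interpolation=2))"
```

```text
rail front x= [-0.0389  0.6215] 207 0.0018079269966663812 -0.234534084890725 0.16226781486946953
rail y ext -0.24190759228357833 0.2236166557531731 0.11377629144593909
head [ 0.6421 -0.2888] [0.7201 0.2268] 0.44556714245295836 9796
((0.6812087893486023, -0.030231446027755737), (0.059620436280965805, 0.5159412026405334), 2.174180030822754)
jar (58, 3) [ 0.7184 -0.0259  0.0513] 298.6551724137931 177.25862068965517
jar s 9 [ 0.7188 -0.0325  0.0492] [ 0.7236 -0.0178  0.0522] [ 0.722  -0.0244  0.0503]
box front -0.2 0.7726753099428957
box front -0.1 0.7687849475403621
box front 0 0.7652265575257186
box front 0.1 0.7613846349095283
```

View pics/c3.png

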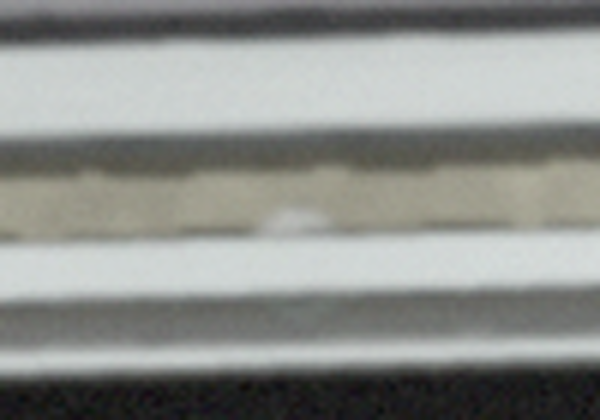

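apply_moves(
  rows=[0,0,0,0.09,0,0,0,0,0,0.18,0,0],
  grip=0,
)

```text
t: 0.3
tool_pos: [0.2753, 0.5603, 0.3043]
tool_rot: [-0.69, -2.967, 0.43]
contact_force: [0.3, 1.0, -0.3]
opening: 0.0588
grip_force: 0.0
```

The crop shows the lid of the jar at about full-frame (299,177), near the booth's middle at y ≈ -0.026. It stays clear of the stand's path (y -0.11 to -0.22). The booth's yaw is about 0.039, and its origin about (0.668, -0.030).

```bash
cat >> h.py <<'E'
yaw=.039
def target(pitch,yaw=yaw):  # pitch: degrees nose-down from horizontal
    p=np.radians(pitch); z=np.array([np.cos(p)*np.cos(yaw),np.cos(p)*np.sin(yaw),-np.sin(p)])
    y=np.array([-np.sin(yaw),np.cos(yaw),0]); return np.column_stack([np.cross(y,z),y,z])
def row(pos,R,o=None):
    o=o or ctrl.get_obs(); Rc=Ro.from_rotvec(o['tool_rot']).as_matrix()
    d=Rc.T@(np.array(pos)-o['tool_pos'])/.6; w=Ro.from_matrix(Rc.T@R).as_rotvec()/(np.pi/2)
    print(np.round(np.r_[d,w],4).tolist(),'rows>=',max(np.linalg.norm(d)*12,np.linalg.norm(w)*90/8.59))
B0=np.array([.6677,-.030]); 
def b2w(x,y): return B0+[x*np.cos(yaw)-y*np.sin(yaw),x*np.sin(yaw)+y*np.cos(yaw)]
def w2b(p): d=np.array(p[:2])-B0; return np.array([d[0]*np.cos(yaw)+d[1]*np.sin(yaw),-d[0]*np.sin(yaw)+d[1]*np.cos(yaw)])
E
python3 -c "
from h import *
row([.45,-.04,.25],target(0))
print(w2b([.589,-.169]),w2b([.6566,-.3366]),w2b([.653,-.3475]))"
```

```text
[-0.7027, -0.712, 0.3054, -0.3901, -1.0156, -0.106] rows>= 12.551061197982502
[-0.08405978 -0.13582578] [-0.02304593 -0.30593407] [-0.02706818 -0.31668542]
```

apply_moves(
  rows=[-0.7,-0.71,0.3,-0.385,-1,-0.104,-0.7,-0.71,0.3,-0.385,-1,-0.104,-0.7,-0.71,0.3,-0.385,-1,-0.104,-0.7,-0.71,0.3,-0.385,-1,-0.104,-0.7,-0.71,0.3,-0.385,-1,-0.104,-0.7,-0.71,0.3,-0.385,-1,-0.104,-0.7,-0.71,0.3,-0.385,-1,-0.104,-0.7,-0.71,0.3,-0.385,-1,-0.104,-0.7,-0.71,0.3,-0.385,-1,-0.104,-0.7,-0.71,0.3,-0.385,-1,-0.104,-0.7,-0.71,0.3,-0.385,-1,-0.104,-0.7,-0.71,0.3,-0.385,-1,-0.104,-0.7,-0.71,0.3,-0.385,-1,-0.104,-0.7,-0.71,0.3,-0.385,-1,-0.104,-0.7,-0.71,0.3,-0.385,-1,-0.104,-0.7,-0.71,0.3,-0.385,-1,-0.104],
)

```text
t: 1.9
tool_pos: [0.4545, 0.0662, 0.3162]
tool_rot: [-0.01, 1.812, 0.053]
contact_force: [0.1, -0.3, -0.5]
opening: -0.0001
grip_force: 0.0
```

```bash
python3 -c "
from h import *
o=ctrl.get_obs();print(o['t'],o['q'],o['tool_pos'],Ro.from_rotvec(o['tool_rot']).as_matrix().round(3),o['opening'],o['contact_force'])
row([.5,-.045,.13],target(0))
row([.5,-.045,.08],target(0))"
```

```text
1.9 [-0.06552469 -1.0031506   2.58359546  0.42748221  0.25510039 -1.9801146 ] [0.45446938 0.0662296  0.31623233] [[-0.24  -0.035  0.97 ]
 [ 0.022  0.999  0.041]
 [-0.971  0.031 -0.239]] -0.00011362098722356234 [ 0.14098598 -0.28940352 -0.45203677]
[0.279, -0.1974, 0.1402, -0.0003, -0.1536, -0.0199] rows>= 4.4329467363217425
[0.3599, -0.2, 0.1601, -0.0003, -0.1536, -0.0199] rows>= 5.300972547741228
```

```bash
python3 -c "
from h import *
R=target(10,.3)
row([.5,0.0,.30],R@Ro.from_rotvec([0,0,np.pi/2]).as_matrix())"
```

```text
[0.0057, -0.1137, 0.0755, -0.1559, 0.0942, 0.9399] rows>= 10.031208425994615
```

apply_moves(
  rows=[0,-0.11,0.08,-0.15,0.1,0.95,0,-0.11,0.08,-0.15,0.1,0.95,0,-0.11,0.08,-0.15,0.1,0.95,0,-0.11,0.08,-0.15,0.1,0.95,0,-0.11,0.08,-0.15,0.1,0.95,0,-0.11,0.08,-0.15,0.1,0.95,0,-0.11,0.08,-0.15,0.1,0.95,0,-0.11,0.08,-0.15,0.1,0.95,0,-0.11,0.08,-0.15,0.1,0.95,0,-0.11,0.08,-0.15,0.1,0.95],
)

```text
t: 2.9
tool_pos: [0.5032, 0.0026, 0.3028]
tool_rot: [0.994, 1.679, 1.125]
contact_force: [-0.3, 0.4, -0.2]
opening: 0.0001
grip_force: 0.0
```

```bash
python3 -c "
from h import *
np.set_printoptions(precision=3,suppress=True)
o=ctrl.get_obs();print(o['t'],o['q'],o['tool_pos'],Ro.from_rotvec(o['tool_rot']).as_matrix().round(3),o['opening'],o['contact_force'])
R=target(10,.3)
row([.5,0.0,.28],R@Ro.from_rotvec([0,0,np.pi]).as_matrix())"
```

```text
2.9 [-0.406 -0.698  2.47   1.461  0.665 -1.838] [0.503 0.003 0.303] [[-0.312  0.148  0.938]
 [ 0.924  0.276  0.264]
 [-0.219  0.95  -0.223]] 0.00010250891852552585 [-0.341  0.443 -0.213]
[0.0059, -0.0381, 0.0023, -0.0176, 0.0374, 1.141] rows>= 11.962545467551582
```

```bash
python3 -c "
from h import *
Z=lambda a:Ro.from_rotvec([0,0,np.radians(a)]).as_matrix()
row([.5,0.0,.20],target(5,.2)@Z(170))"
```

```text
[0.0352, -0.1647, 0.0321, -0.111, 0.0105, 1.0385] rows>= 10.94365771710657
```

apply_moves(
  rows=[0.035,-0.165,0.03,-0.11,0.01,1,0.035,-0.165,0.03,-0.11,0.01,1,0.035,-0.165,0.03,-0.11,0.01,1,0.035,-0.165,0.03,-0.11,0.01,1,0.035,-0.165,0.03,-0.11,0.01,1,0.035,-0.165,0.03,-0.11,0.01,1,0.035,-0.165,0.03,-0.11,0.01,1,0.035,-0.165,0.03,-0.11,0.01,1,0.035,-0.165,0.03,-0.11,0.01,1,0.035,-0.165,0.03,-0.11,0.01,1,0.035,-0.165,0.03,-0.11,0.01,1],
)

```text
t: 4.0
tool_pos: [0.4988, -0.0009, 0.1999]
tool_rot: [2.244, 0.501, 2.108]
contact_force: [0.5, -0.9, -0.0]
opening: -0.0002
grip_force: 0.0
```

```bash
cat >> h.py <<'E'
Z=lambda a:Ro.from_rotvec([0,0,np.radians(a)]).as_matrix()
def st():
    np.set_printoptions(precision=3,suppress=True)
    o=ctrl.get_obs();print(o['t'],o['q'],o['tool_pos'],'z',Ro.from_rotvec(o['tool_rot']).as_matrix()[:,2],o['opening'],o['contact_force'])
E
python3 -c "
from h import *
st()
row([.49,-.045,.12],target(0)@Z(180))"
```

```text
4.0 [-0.392 -0.409  2.554  2.162  0.739 -1.031] [ 0.499 -0.001  0.2  ] z [ 0.976  0.201 -0.086] -0.00019170740696731111 [ 0.48  -0.859 -0.035]
[-0.1476, 0.0355, -0.0176, -0.1107, 0.0423, 0.1544] rows>= 2.0390232645984856
```

apply_moves(
  rows=[-0.148,0.035,-0.018,-0.11,0.042,0.154,-0.148,0.035,-0.018,-0.11,0.042,0.154,-0.148,0.035,-0.018,-0.11,0.042,0.154,-0.148,0.035,-0.018,-0.11,0.042,0.154],
)

```text
t: 4.4
tool_pos: [0.4887, -0.0449, 0.1164]
tool_rot: [-2.209, -0.046, -2.194]
contact_force: [0.6, -0.3, 1.1]
opening: 0.0001
grip_force: 0.0
```

```bash
python3 -c "
from h import *
st()
snap('side','s1')
row([*b2w(-.165,-.005),.080],target(0)@Z(180))"
```

```text
4.4 [-0.448 -0.024  2.526  2.554  1.009 -1.234] [ 0.489 -0.045  0.116] z [ 0.999  0.04  -0.007] 0.00013145804539101504 [ 0.563 -0.279  1.058]
[-0.0653, -0.0056, 0.0223, -0.0014, 0.0011, 0.0025] rows>= 0.8307872876731842
```

View pics/s1.png

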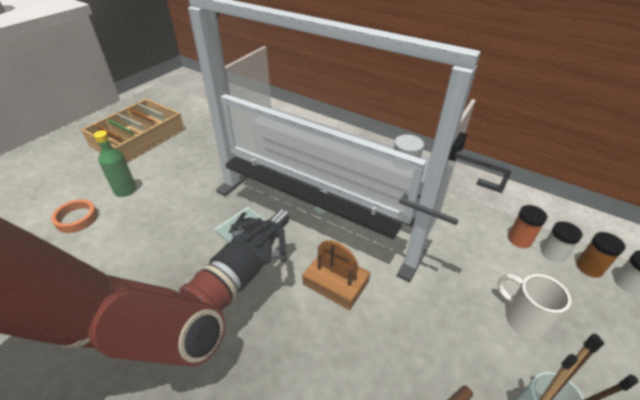

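The picture shows the tool level with its fingers shut at (283,217), pointing at the middle of the rail between slab and stand. Next I go down and under the rail.

apply_moves(
  rows=[-0.065,-0.006,0.022,0,0,0,-0.065,-0.006,0.022,0,0,0,-0.065,-0.006,0.1,0,0,0,-0.065,-0.006,0.155,0,0,0,-0.065,-0.006,0.155,0,0,0],
)

```text
t: 4.95
tool_pos: [0.5882, -0.0385, 0.0873]
tool_rot: [-2.192, -0.057, -2.216]
contact_force: [2.1, -0.4, -2.3]
opening: 0.0002
grip_force: 1.1
```

```bash
python3 -c "
from h import *
st(); print(w2b(ctrl.get_obs()['tool_pos']))"
```

```text
4.95 [-0.318  0.288  2.27   2.72   1.04  -1.352] [ 0.588 -0.039  0.087] z [0.999 0.043 0.011] 0.00022789643838064724 [ 2.114 -0.416 -2.27 ]
[-0.08  -0.005]
```

apply_moves(
  rows=[0,0,0,0,0,0,0,0,0,0,0,0],
)

```text
t: 5.15
tool_pos: [0.5828, -0.038, 0.0836]
tool_rot: [-2.199, -0.052, -2.208]
contact_force: [-0.3, 0.3, -0.6]
opening: 0.0001
grip_force: 0.0
```

```bash
python3 -c "
from h import *
st(); 
im,d=snap('side','s2'); print(dep('side',np.load('pics/side0.npy'),454,220), dep('side',d,454,220))
cv2.imwrite('pics/c4.png',cv2.resize(im[130:260,230:480],None,fx=3,fy=3,interpolation=2))"
```

```text
5.15 [-0.32   0.287  2.28   2.719  1.042 -1.352] [ 0.583 -0.038  0.084] z [0.999 0.041 0.004] 0.0001335207272686439 [-0.35   0.288 -0.584]
[ 0.656 -0.331  0.183] [ 0.655 -0.331  0.183]
```

View pics/c4.png

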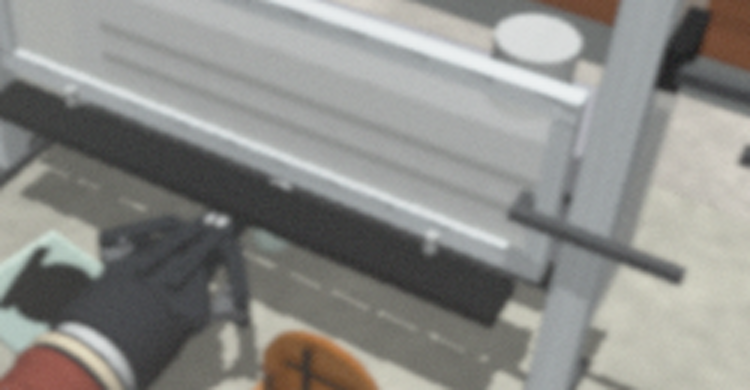

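The fingers are under the rail at crop (215,220), and the sash pointer hasn't moved. I'll lift in stages.

apply_moves(
  rows=[0.017,0,0,0,0,0,0.033,0,0,0,0,0,0.05,0,0,0,0,0,0.067,0,0,0,0,0,0.083,0,0,0,0,0,0.1,0,0,0,0,0,0.115,0,0,0,0,0,0.125,0,0,0,0,0,0.13,0,0,0,0,0,0.13,0,0,0,0,0,0.13,0,0,0,0,0],
)

```text
t: 6.3
tool_pos: [0.5823, -0.0376, 0.1588]
tool_rot: [-2.203, -0.05, -2.203]
contact_force: [-2.6, -1.1, -5.0]
opening: 0.0
grip_force: 2.7
```

```bash
python3 -c "
from h import *
st(); 
im,d=snap('side','s3'); dt=snap('top','t3')[1]
cv2.imwrite('pics/c5.png',cv2.resize(cv2.convertScaleAbs(im[120:240,390:520],alpha=1.4),None,fx=5,fy=5,interpolation=2))"
```

```text
6.3 [-0.319  0.038  2.336  2.659  0.863 -1.247] [ 0.582 -0.038  0.159] z [ 0.999  0.041 -0.   ] 2.6887922969833816e-05 [-2.583 -1.104 -4.964]
```

View pics/c5.png

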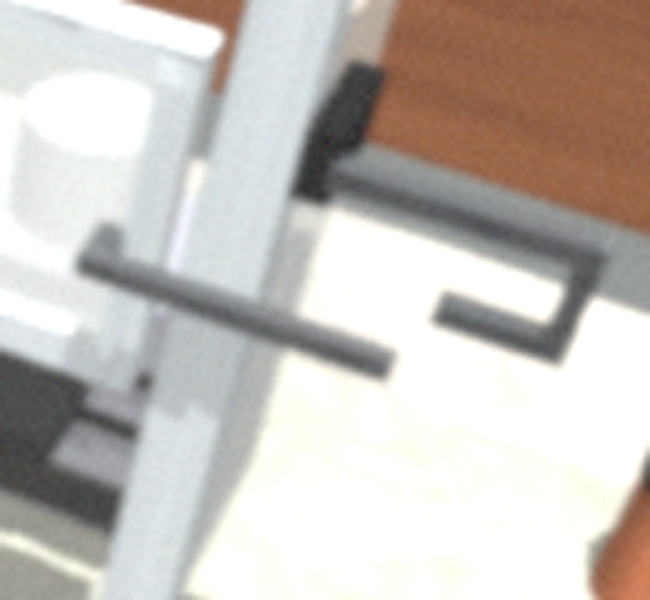

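The tip of the sash pointer is now at about full-frame (468,193) and the inner end of the mark at (478,182.6). I'll solve their heights along vertical lines.

```bash
cat >> h.py <<'E'
from scipy.optimize import minimize_scalar
def zat(xy,v,n='side'): return minimize_scalar(lambda z:(px(n,[*xy,z])[1]-v)**2,bounds=(0,.4),method='bounded').x
E
python3 -c "
from h import *
d0=np.load('pics/side0.npy');d=np.load('pics/s3.npy')
a=b2w(-.023,-.305);m=b2w(-.023,-.311)
for xy,v in((a,221.5),(a,193.2),(m,182.6)):
  z=zat(xy,v); print(z,px('side',[*xy,z]))
def med(d,us): return np.mean([dep('side',d,*u,r=1)[2] for u in us])
print(med(d0,[(454,220),(450,219),(446,217)]),med(d,[(465,192),(461,190),(457,189)]),med(d,[(482,184),(486,185),(490,186)]), med(d0,[(482,184),(486,185),(490,186)]))
for u in((465,192),(461,190),(457,189)):print(dep('side',d,*u))
dt0=np.load('pics/top0.npy');dt=np.load('pics/t3.npy')
for q,vv in((dt0,200),(dt,190)):
  print([dep('top',q,u,v,r=0)[2].round(4) for u in(470,475) for v in range(vv-6,vv+4)])
"
```

```text
0.18131256264874984 [456.74670687 221.50024844]
0.2452597366606335 [466.84581525 193.20032414]
0.26972465712173754 [475.0534066  182.60016993]
0.1828160586636722 0.2482472646175371 0.2741780019408732 0.27431575674013847
[ 0.65430968 -0.3327295   0.24801094]
[ 0.65481945 -0.32603262  0.24853167]
[ 0.65405203 -0.31993011  0.24819918]
[np.float64(0.0008), np.float64(0.002), np.float64(0.0005), np.float64(0.0009), np.float64(0.18), np.float64(0.1834), np.float64(0.184), np.float64(0.1821), np.float64(0.1858), np.float64(-0.0005), np.float64(-0.0007), np.float64(-0.0002), np.float64(0.0017), np.float64(0.0035), np.float64(0.1846), np.float64(0.1825), np.float64(0.1849), np.float64(0.1859), np.float64(0.1854), np.float64(-0.0005)]
[np.float64(0.3039), np.float64(0.0005), np.float64(0.0023), np.float64(-0.0002), np.float64(0.0041), np.float64(0.0011), np.float64(0.004), np.float64(0.0031), np.float64(0.252), np.float64(0.2499), np.float64(0.3124), np.float64(0.3074), np.float64(0.3088), np.float64(0.3087), np.float64(0.3096), np.float64(0.303), np.float64(-0.0), np.float64(0.0022), np.float64(0.2487), np.float64(0.2506)]
```

apply_moves(
  rows=[0.012,0,0,0,0,0,0.024,0,0,0,0,0,0.033,0,0,0,0,0,0.038,0,0,0,0,0,0.042,0,0,0,0,0,0.042,0,0,0,0,0,0.042,0,0,0,0,0],
)

```text
t: 7.1
tool_pos: [0.5831, -0.0376, 0.1853]
tool_rot: [-2.201, -0.051, -2.206]
contact_force: [-2.7, 0.9, -4.9]
opening: -0.0002
grip_force: 2.6
```

```bash
python3 -c "
from h import *
st(); 
im,d=snap('side','s4')
for u in(462,466,470,474,478,482,486,490):
  print(u,[(v,dep('side',d,u,v,r=0)[2].round(3)) for v in range(174,192) if .6<dep('side',d,u,v,r=0)[0]<.68])
cv2.imwrite('pics/c6.png',cv2.resize(cv2.convertScaleAbs(im[140:220,420:520],alpha=1.4),None,fx=7,fy=7,interpolation=2))" 2>/dev/null
```

```text
7.1 [-0.319 -0.041  2.344  2.63   0.803 -1.204] [ 0.583 -0.038  0.185] z [0.999 0.041 0.002] -0.00022453065932833384 [-2.669  0.945 -4.857]
462 [(174, np.float64(0.275)), (175, np.float64(0.276)), (176, np.float64(0.274)), (177, np.float64(0.274)), (178, np.float64(0.274)), (179, np.float64(0.271)), (180, np.float64(0.268))]
466 [(174, np.float64(0.276)), (175, np.float64(0.276)), (176, np.float64(0.276)), (177, np.float64(0.276)), (178, np.float64(0.273)), (179, np.float64(0.273)), (180, np.float64(0.271)), (181, np.float64(0.269))]
470 [(176, np.float64(0.276)), (177, np.float64(0.275)), (178, np.float64(0.276)), (179, np.float64(0.276)), (180, np.float64(0.274)), (181, np.float64(0.271)), (182, np.float64(0.27)), (183, np.float64(0.267))]
474 []
478 [(178, np.float64(0.277)), (179, np.float64(0.277)), (180, np.float64(0.277)), (181, np.float64(0.276)), (182, np.float64(0.274)), (183, np.float64(0.273)), (184, np.float64(0.27)), (185, np.float64(0.269))]
482 [(179, np.float64(0.277)), (180, np.float64(0.277)), (181, np.float64(0.276)), (182, np.float64(0.275)), (183, np.float64(0.276)), (184, np.float64(0.273)), (185, np.float64(0.272)), (186, np.float64(0.271))]
486 [(181, np.float64(0.277)), (182, np.float64(0.275)), (183, np.float64(0.276)), (184, np.float64(0.276)), (185, np.float64(0.274)), (186, np.float64(0.273)), (187, np.float64(0.27)), (188, np.float64(0.269))]
490 [(182, np.float64(0.278)), (183, np.float64(0.277)), (184, np.float64(0.277)), (185, np.float64(0.278)), (186, np.float64(0.274)), (187, np.float64(0.272)), (188, np.float64(0.271)), (189, np.float64(0.269))]
```

View pics/c6.png

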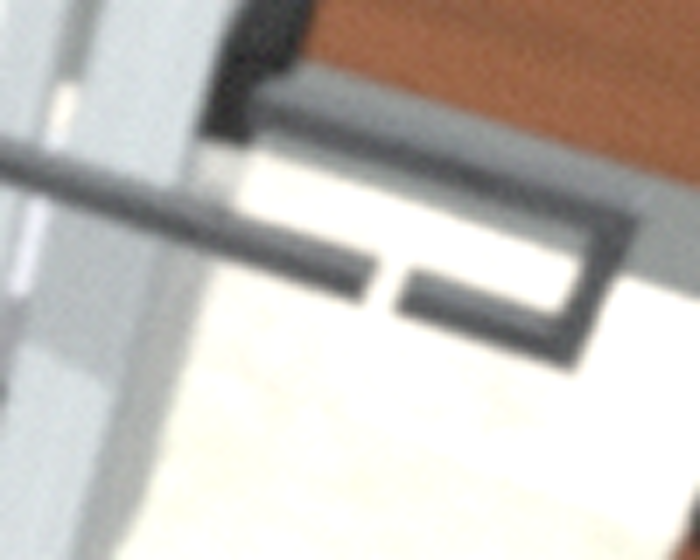

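The bars are in line: the sash bar ends at crop (370,285) and the mark begins at (400,295) on the same slanted line, with depth tops of 0.276 and 0.277. I'll let go downward and back off.

apply_moves(
  rows=[-0.02,0,0,0,0,0,-0.045,0,0,0,0,0,-0.06,0,0,0,0,0,-0.06,0,0,0,0,0,-0.06,0,-0.06,0,0,0,-0.06,0,-0.14,0,0,0,-0.06,0,-0.2,0,0,0,-0.06,0,-0.2,0,0,0],
)

```text
t: 7.95
tool_pos: [0.477, -0.0473, 0.1482]
tool_rot: [-2.191, -0.054, -2.219]
contact_force: [0.4, -0.5, 0.5]
opening: -0.0001
grip_force: 0.0
```

```bash
python3 -c "
from h import *
st(); 
im,d=snap('side','s5');dt=snap('top','t5')
def top(d,u,vs): return np.mean([dep('side',d,u,v,r=0)[2] for v in vs]).round(4)
print(top(d,466,range(174,178)),top(d,470,range(176,180)),top(d,478,range(178,182)),top(d,482,range(179,183)))
im=cv2.imread('pics/t5.png');hsv=cv2.cvtColor(im,cv2.COLOR_BGR2HSV)
m=((hsv[...,0]<20)&(hsv[...,1]>110)).astype('u1'); m[:230]=0;m[300:]=0;m[:,:330]=0;m[:,410:]=0
p=np.argwhere(m)[:,::-1].astype('f4'); print(cv2.minAreaRect(p))
# stand pushing start
c=w2b([.5495,-.169]);print('stand centre booth',c,'back',c[0]-.04)
row([*b2w(c[0]-.04-.13,c[1]),.20],target(25)@Z(180))
"
```

```text
7.95 [-0.476 -0.19   2.58   2.487  0.947 -1.151] [ 0.477 -0.047  0.148] z [0.999 0.041 0.013] -0.00011827192407606416 [ 0.437 -0.498  0.461]
0.2757 0.2761 0.2766 0.2768
((370.0, 264.5), (39.0, 56.0), 90.0)
stand centre booth [-0.124 -0.134] back -0.16352974617412516
[0.0906, 0.2098, -0.1693, -0.0012, -0.2824, 0.0043] rows>= 3.413129992736918
```

```bash
python3 -c "
from h import *
row([.42,-.172,.15],target(45)@Z(180))
"
```

```text
[0.0068, 0.2061, -0.1025, -0.0005, -0.5046, 0.0045] rows>= 5.286893687691343
```

apply_moves(
  rows=[0.007,0.205,-0.1,0,-0.505,0.0045,0.007,0.205,-0.1,0,-0.505,0.0045,0.007,0.205,-0.1,0,-0.505,0.0045,0.007,0.205,-0.1,0,-0.505,0.0045,0.007,0.205,-0.1,0,-0.505,0.0045,0.007,0.205,-0.1,0,-0.505,0.0045,0.007,0.205,-0.1,0,-0.505,0.0045,0.007,0.205,-0.1,0,-0.505,0.0045],
  grip=0.6,
)

```text
t: 8.85
tool_pos: [0.4214, -0.1708, 0.1497]
tool_rot: [-2.891, -0.059, -1.187]
contact_force: [-0.3, 1.2, 0.9]
opening: 0.0512
grip_force: 0.0
```

```bash
python3 -c "
from h import *
st()
snap('side','s6')
row([.429,-.172,.070],target(45)@Z(180))
"
```

```text
8.85 [-0.798 -0.528  2.468  0.814  0.803  0.267] [ 0.421 -0.171  0.15 ] z [ 0.702  0.029 -0.711] 0.05123601135030957 [-0.274  1.18   0.905]
[-0.087, 0.0021, 0.1037, -0.0008, 0.0036, 0.0017] rows>= 1.624609060887904
```

View pics/s6.png

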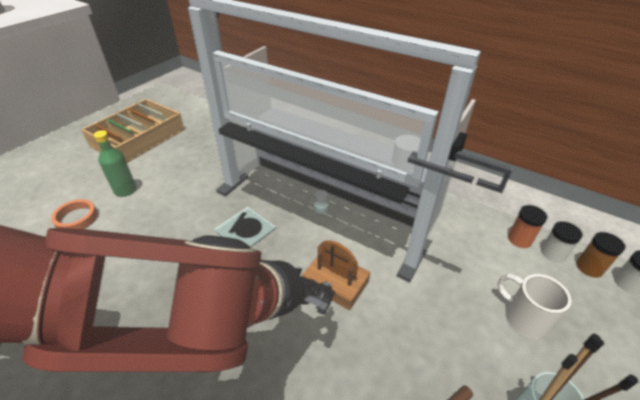

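The picture shows the tool behind the stand, pitched 45° with the fingers open, and the sash pointer meeting the clamp pointer. That was my tenth picture, so I'll measure by numbers only from here.

apply_moves(
  rows=[-0.03,0,0.035,0,0,0,-0.06,0,0.07,0,0,0,-0.087,0.002,0.104,0,0.004,0,-0.087,0.002,0.104,0,0.004,0,-0.087,0.002,0.104,0,0.004,0],
)

```text
t: 9.4
tool_pos: [0.4274, -0.1706, 0.0668]
tool_rot: [-2.883, -0.057, -1.196]
contact_force: [-0.4, -0.5, 0.4]
opening: 0.0514
grip_force: 0.0
```

```bash
python3 -c "
from h import *
st(); row([.429+.03,-.172+.03*.039,.070],target(45)@Z(180)); row([.429+.06,-.172+.06*.039,.070],target(45)@Z(180))
"
```

```text
9.4 [-0.788 -0.268  2.468  1.065  0.643 -0.049] [ 0.427 -0.171  0.067] z [ 0.707  0.032 -0.706] 0.0514424745164347 [-0.425 -0.486  0.41 ]
[0.0409, 0.0025, 0.0334, -0.003, -0.0009, -0.001] rows>= 0.6344165543553462
[0.0763, 0.0026, 0.0688, -0.003, -0.0009, -0.001] rows>= 1.2329400028602056
```

apply_moves(
  rows=[0.014,0,0.012,0,0,0,0.026,0,0.024,0,0,0,0.035,0.001,0.033,0,0,0,0.045,0.001,0.043,0,0,0,0.055,0.001,0.053,0,0,0,0.065,0.001,0.063,0,0,0,0.074,0.001,0.072,0,0,0,0.074,0.001,0.072,0,0,0],
)

```text
t: 10.2
tool_pos: [0.4907, -0.1697, 0.069]
tool_rot: [-2.884, -0.059, -1.2]
contact_force: [-0.2, 1.1, -1.3]
opening: 0.0511
grip_force: 0.0
```

```bash
cat >> h.py <<'E'
def stand(z=.034):
    im,d=ctrl.get_image('top'); hsv=cv2.cvtColor(im,cv2.COLOR_BGR2HSV)
    m=((hsv[...,0]<20)&(hsv[...,1]>110)).astype('u1'); m[:120]=0;m[300:]=0;m[:,:320]=0;m[:,420:]=0
    n,l,s,c=cv2.connectedComponentsWithStats(m)
    k=1+np.argsort(-s[1:,4])[:3]; print('blobs',s[k].tolist()); 
    m2=(l==k[0]); p=np.argwhere(m2)[:,::-1].astype('f4'); r=cv2.minAreaRect(p); print(r)
    b=cv2.boxPoints(r); print('corners booth',[w2b(atz('top',*q,z)).round(4).tolist() for q in b])
E
python3 -c "
from h import *
st(); stand()
R=target(45)@Z(180); p=ctrl.get_obs()['tool_pos']; print(w2b(p))
for f in(.03,.06,.09): row([*b2w(*(w2b(p)+[f,0])),.069],R)
"
```

```text
10.2 [-0.666 -0.109  2.334  1.106  0.543 -0.011] [ 0.491 -0.17   0.069] z [ 0.709  0.03  -0.705] 0.05109437726717536 [-0.172  1.147 -1.277]
blobs [[341, 225, 56, 42, 2217]]
((368.5, 245.5), (41.0, 55.0), 90.0)
corners booth [[-0.0446, -0.0796], [-0.0474, -0.1888], [-0.1282, -0.1851], [-0.1256, -0.0771]]
[-0.183 -0.133]
[0.0356, 0.0001, 0.0351, -0.0017, -0.0017, 0.0003] rows>= 0.6000320468703674
[0.0709, 0.0002, 0.0705, -0.0017, -0.0017, 0.0003] rows>= 1.200016023756117
[0.1061, 0.0003, 0.106, -0.0017, -0.0017, 0.0003] rows>= 1.8000106825437006
```

apply_moves(
  rows=[0.012,0,0.012,-0.0015,-0.0015,0,0.024,0,0.024,-0.0015,-0.0015,0,0.036,0,0.036,-0.0015,-0.0015,0,0.048,0,0.048,-0.0015,-0.0015,0,0.06,0,0.06,-0.0015,-0.0015,0,0.072,0,0.072,-0.0015,-0.0015,0,0.084,0,0.084,-0.0015,-0.0015,0,0.096,0,0.096,-0.0015,-0.0015,0,0.108,0,0.108,-0.0015,-0.0015,0,0.12,0,0.12,-0.0015,-0.0015,0,0.13,0,0.13,-0.0015,-0.0015,0,0.13,0,0.13,-0.0015,-0.0015,0],
)

```text
t: 11.45
tool_pos: [0.6015, -0.1655, 0.07]
tool_rot: [-2.888, -0.057, -1.2]
contact_force: [-0.2, -0.3, -0.1]
opening: 0.0513
grip_force: 0.0
```

```bash
python3 -c "
from h import *
st(); stand()
R=target(45)@Z(180); p=ctrl.get_obs()['tool_pos']; print(w2b(p))
for f in(.03,): row([*b2w(*(w2b(p)+[f,0])),.069],R)
"
```

```text
11.45 [-0.513  0.124  2.097  1.084  0.433  0.118] [ 0.602 -0.166  0.07 ] z [ 0.708  0.027 -0.706] 0.051319248682990946 [-0.218 -0.308 -0.149]
blobs [[353, 272, 46, 28, 362], [400, 287, 9, 13, 22]]
((372.682861328125, 282.8474426269531), (19.769283294677734, 47.433006286621094), 71.96571350097656)
corners booth [[-0.1546, -0.0881], [-0.1283, -0.1776], [-0.165, -0.1879], [-0.1912, -0.0988]]
[-0.072 -0.133]
[0.0341, -0.0, 0.0366, 0.0005, -0.0013, 0.0004] rows>= 0.6003093649314718
```

apply_moves(
  rows=[0.009,0,0.01,0,0,0,0.018,0,0.019,0,0,0,0.025,0,0.026,0,0,0,0.029,0,0.03,0,0,0,0.033,0,0.034,0,0,0,0.033,0,0.034,0,0,0],
)

```text
t: 12.1
tool_pos: [0.6288, -0.1642, 0.0689]
tool_rot: [-2.888, -0.056, -1.198]
contact_force: [0.2, 0.5, -0.2]
opening: 0.0515
grip_force: 0.0
```

apply_moves(
  rows=[0.002,0,0.002,0,0,0,0.004,0,0.004,0,0,0,0.004,0,0.004,0,0,0],
)

```text
t: 12.4
tool_pos: [0.6318, -0.164, 0.0687]
tool_rot: [-2.888, -0.056, -1.197]
contact_force: [-0.5, -0.3, -0.1]
opening: 0.0518
grip_force: 0.0
```

apply_moves(
  rows=[0.002,0,0.002,0,0,0,0.004,0,0.004,0,0,0,0.004,0,0.004,0,0,0],
)

```text
t: 12.7
tool_pos: [0.6337, -0.164, 0.0684]
tool_rot: [-2.889, -0.057, -1.195]
contact_force: [-23.9, -0.1, 15.2]
opening: 0.0517
grip_force: 11.9
```

apply_moves(
  rows=[0.002,0,0.002,0,0,0,0.004,0,0.004,0,0,0,0.004,0,0.004,0,0,0],
)

```text
t: 13.0
tool_pos: [0.6343, -0.1641, 0.068]
tool_rot: [-2.89, -0.057, -1.192]
contact_force: [-64.0, -0.1, 41.8]
opening: 0.0512
grip_force: 32.0
```

Firm contact with the bumper, with no sideways force. I'll back straight out.

apply_moves(
  rows=[-0.004,0,-0.004,0,0,0,-0.008,0,-0.008,0,0,0,-0.016,0,-0.016,0,0,0,-0.035,0,-0.035,0,0,0,-0.07,0,-0.07,0,0,0,-0.11,0,-0.11,0,0,0,-0.15,0,-0.15,0,0,0,-0.19,0,-0.19,0,0,0,-0.19,0,-0.19,0,0,0,-0.19,0,-0.19,0,0,0],
)

```text
t: 14.0
tool_pos: [0.4773, -0.1703, 0.0689]
tool_rot: [-2.889, -0.055, -1.199]
contact_force: [0.6, 0.2, -0.0]
opening: 0.0512
grip_force: 0.0
```

```bash
python3 -c "
from h import *
st()
ds=snap('side','s9')[1]; im,dt=snap('top','t9')
def top(d,u,vs): return np.mean([dep('side',d,u,v,r=0)[2] for v in vs]).round(4)
print(top(ds,466,range(174,178)),top(ds,470,range(176,180)),top(ds,478,range(178,182)),top(ds,482,range(179,183)))
for n,d in(('side',ds),('top',dt)):
  c=ctrl.camera_model(n); v,u=np.nonzero(d>0); z=d[v,u]
  P=((np.linalg.inv(c['mtx'])@np.vstack([u,v,np.ones_like(u)])*z).T-c['t'])@c['R']
  b=np.array([w2b(q) for q in P])
  m=(b[:,0]>-.0)&(b[:,0]<.12)&(b[:,1]>-.22)&(b[:,1]<-.05)&(P[:,2]<.14)&(P[:,2]>.012)
  print(n,m.sum())
  k=m&(abs(P[:,2]-.034)<.005)
  if k.sum()>5: print(' base top',k.sum(),np.percentile(b[k],[1,50,99],axis=0).tolist())
  f=m&(P[:,2]>.012)&(P[:,2]<.029)&(b[:,0]<.05)
  if f.sum()>10: print(' back face',f.sum(),np.polyfit(b[f,1],b[f,0],1),np.median(b[f],0),b[f,1].min(),b[f,1].max())
  g=m&(P[:,2]>.05)&(P[:,2]<.125)
  if g.sum()>10: print(' disc',g.sum(),np.percentile(b[g],[2,50,98],axis=0).tolist(),P[g,2].max(),np.polyfit(P[g,2],b[g,0],1))
hsv=cv2.cvtColor(im,cv2.COLOR_BGR2HSV);sl=dep('top',dt,232,265);print(sl)
h=lambda t:cv2.imread(t).astype(int)
a=h('pics/top0.png');e=im.astype(int)
print('slab diff',abs(a-e)[230:290,215:278].mean())
"
```

```text
14.0 [-0.687 -0.143  2.363  1.095  0.556 -0.014] [ 0.477 -0.17   0.069] z [ 0.707  0.026 -0.706] 0.05123473765969197 [ 0.642  0.188 -0.042]
0.2761 0.2756 0.2762 0.2767
side 2829
 base top 991 [[0.012842428347440841, -0.2042578171150374], [0.03939883136873777, -0.14578868532617914], [0.09999679671173614, -0.05561906151914262]]
 back face 272 [-0.064  0.007] [ 0.014 -0.14 ] -0.18792129325132817 -0.07842502899487308
 disc 1206 [[0.041111992199522815, -0.2073316877367499], [0.0522623709759335, -0.15208335254215608], [0.100710767607798, -0.0625207971055732]] 0.12493008099596714 [0.375 0.04 ]
top 758
 base top 106 [[0.01994060789699887, -0.18593071633290875], [0.07792538643249203, -0.1317994878494128], [0.08039527860360736, -0.07941947720035808]]
 disc 240 [[0.09885159840594927, -0.21496295741162127], [0.09968099293295306, -0.13575300111258154], [0.10045469113599347, -0.05434806173296734]] 0.12497447609180817 [-0.008  0.101]
[0.544 0.108 0.01 ]
slab diff 2.60026455026455
```

```bash
python3 -c "
from h import *
d=np.load('pics/s9.npy');c=ctrl.camera_model('side'); v,u=np.nonzero(d>0); z=d[v,u]
P=((np.linalg.inv(c['mtx'])@np.vstack([u,v,np.ones_like(u)])*z).T-c['t'])@c['R']
b=np.array([w2b(q) for q in P]); im=cv2.imread('pics/s9.png');hs=cv2.cvtColor(im,cv2.COLOR_BGR2HSV)[v,u]
w=(b[:,0]>-.01)&(b[:,0]<.1)&(hs[:,0]<20)&(hs[:,1]>100)
for lo,hi in((.008,.027),(.032,.037)):
  for y in np.arange(-.19,-.07,.015):
    k=w&(P[:,2]>lo)&(P[:,2]<hi)&(abs(b[:,1]-y)<.0075)
    if k.sum()>3: print(lo,round(y,3),k.sum(),np.percentile(b[k,0],[5,50,95]).round(4))
"
```

```text
0.008 -0.19 38 [0.0137 0.0311 0.0811]
0.008 -0.175 41 [0.0129 0.0144 0.0156]
0.008 -0.16 37 [0.0127 0.0141 0.0156]
0.008 -0.145 38 [0.0128 0.014  0.0151]
0.008 -0.13 36 [0.0126 0.0139 0.0157]
0.008 -0.115 34 [0.0124 0.014  0.0159]
0.008 -0.1 37 [0.013 0.014 0.015]
0.008 -0.085 23 [0.0124 0.0138 0.0156]
0.032 -0.19 62 [0.0161 0.0495 0.0862]
0.032 -0.175 171 [0.0164 0.0488 0.0876]
0.032 -0.16 94 [0.0136 0.0314 0.0803]
0.032 -0.145 93 [0.0137 0.0319 0.051 ]
0.032 -0.13 92 [0.0145 0.0333 0.0515]
0.032 -0.115 88 [0.0141 0.033  0.0523]
0.032 -0.1 84 [0.0147 0.0317 0.0576]
0.032 -0.085 67 [0.015  0.0352 0.0621]
```

Square to the booth (slope about 0.005), with the back face at 14 mm and the front face therefore at 94 mm, against the bumper. The pointers are level within 1 mm.

```bash
python3 -c "
from station import ctrl
print(ctrl.finish_job())"
```

```text
the job is handed in; nothing more can be done
None
```

I handed the job in at about 14 s: by my measurements the sash pointer is within 1 mm of the clamp's pointer, and the stand is square (about 0.005 rad) against the bumper with its front face at about 94 mm; the slab shows no movement, the robot is clear of everything, and I did not re-measure the jar or the stand's tilt at the end.

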